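Uncover and shut the marked air stopcock

TASK

Push the flat cover of the grey air box to the left along its guides by its rib until it is at the end stop, sliding it without lifting it. Then push the handle with the round disc end, one of the two stopcock handles this uncovers, clockwise as far as it goes, so that it stands across its pipe and is shut. Leave the plain handle and everything else on the table where they are.

Things in the scene. Friction and masses are not known exactly. Their poses are not given: they have to be found in the camera images.
- stopcock_box: grey air-supply box fixed to the table, 232 (x) x 310 (y) x 64 mm high; origin at the centre of its underside; at zero yaw x points away from the robot, y to its left. Its +y half is a closed deck 54 mm high on which the cover parks, its -y half an open bay. Ledges at 54 mm along both sides carry the cover between guide lips and end stops 64 mm high
- bay (a point): centre of the open bay's floor, 6 mm above the table. The bay is 200 (x) x 148 (y) mm inside and holds two lever stopcocks on brass pipes along y (pipe tops 29 mm above the table). Both pivots lie 31 mm to the box's -y of this point, one 45 mm to its -x (near), one 37 mm to its +x (far); which of them is the marked one varies
- cover: loose flat aluminium cover, 214 (x) x 146 (y) x 6 mm, 0.25 to 0.5 kg, lying on the box's ledges over the bay with 2 mm play at either side, its face 60 mm above the table; origin at the centre of its underside, axes as the box's. It slides along y by pushing
- cover_rib (a point): middle of the cover's finger rib, 9 mm above the cover's face. The rib runs along x across the middle of the cover, 120 mm long, 14 mm thick (y), 18 mm high (top 78 mm above the table). In the box's frame it starts at y = -75 to -56 mm (bay covered) and stands at y = +75 mm when the cover is against the far end stop
- marked_tip (a point): centre of the round disc, 28 mm across and 11 mm thick, at the end of the marked stopcock's flat steel handle: 44 mm from the pivot, 42 mm above the table (disc from 36.5 to 47.5 mm). The handle bar is 11 mm wide and 11 mm thick
- marked_pivot (a point): the pivot (vertical axis) of the marked handle, at mid-height of the handle, 42 mm above the table
- marked_handle (a joint): the handle with the disc end; hinge, rad: 0 = open (handle along its pipe, pointing to the box's +y), 1.571 = shut against its stop (across the pipe, pointing to the box's +x). Grows clockwise seen from above, starts at 0 to 0.3, stays where it is left, needs about 2 N at the tip
- plain_tip (a point): point 6 mm short of the square end of the other stopcock's handle, a plain straight steel bar 11 x 11 mm without a disc, 46 mm long from its pivot, same height and way of turning as the marked one; leave it as it is (open)
- white_bottle: white squeeze paint bottle, 38 mm across, 95 mm tall; loose bystander beside the box, origin at the centre of its underside
- mug: clear glass mug, 75 mm across, 82 mm tall; loose bystander beside the box, origin at the centre of its underside
- green_bottle: green squeeze paint bottle with a white cap, 36 mm across, 89 mm tall; loose bystander beside the box, origin at the centre of its underside
- sanding_block: brown sanding block, 57 x 97 x 28 mm; loose bystander beside the box, origin at the centre of its underside
- pencil: green pencil lying flat, 117 mm long; loose bystander beside the box, origin at the centre of its underside

How it is judged:
By the outcome, as a careful person would: the job done as asked, in the order asked, and still so for the second after the job is handed in, with the robot touching nothing.
It also fails if it takes over 51 s, if anything falls off the work surface, if the arm or the gripper's body presses on something with over 40 N, if the wrist force passes 120 N, or if a joint passes its speed limit or range.

ROBOT

A 7-joint arm with a two-finger parallel gripper is mounted at the origin on the work surface; the furniture and walls round the work are solid. World frame = base frame: x ahead of the robot, y to its left, z up, the work surface at z = 0. Lengths are in m, angles in degrees, forces in N, time in s.
With the tool pointing down it reaches from about 0.4 to 0.9 m from the base axis. Payload 5.6 kg.
Tool frame: the origin (TCP) lies at the very end of the fingers, on their centre line; the grasp point (between the pads) lies pinch_z behind it (pinch_z is the distance from the TCP to the grasp point, in m); z points along the fingers, y is the line along which they close (so a half turn about z gives the same grasp; the last joint's range is limited). The gripper opens to 92 mm and grips with 3 to 60 N. Pads are 20 mm wide; open, the fingers measure 128 mm over their backs; the gripper's body (75 mm by 189 mm) begins 69 mm behind the grasp point.
Start: joints at [69.958, 26.786, -0.665, 91.828, 0.344, 61.387, -3.226], TCP at [0.196, -0.62, 0.215] pointing down, gripper open.
Joint ranges: [-144.91, 144.91], [-17.63, 115.5], [-89.93, 88.59], [15.96, 139.68], [-74.01, 254.01], [8.47, 105.57], [-167.45, 167.45]. Speed limits (degrees/s): [147.25, 147.25, 180, 180, 180, 180, 180].

INTERFACE

Orientations are given as a 3x3 rotation matrix whose columns are the frame's x, y, z axes.
In Python, from rig import read_state, get_image, camera_params, finish_job, pinch_z gives the robot as it stands.
- The arm moves only by the tool carry_out, never from a script. Its argument "commands" is text: rows parted by semicolons, each of 7 numbers parted by spaces: the shift along the tool's x, y, z in units of 300 mm (1.0 is 300 mm), then the turn, a rotation vector about the tool's x, y, z in units of 180 degrees (1.0 is 180 degrees), then the opening, from -1 (shut) to 1 (fully open). In form: x y z wx wy wz grip; .... A call has 1 to 10 rows; each row is the pose to reach, as a shift and turn from the pose commanded when the call began, along the tool's axes at that moment, turning the shorter way round; what a row does not reach only later rows make up. A row lasts 1/8 s, in which the tool goes at most 62.5 mm and 10.7 degrees, less where a joint would pass 70% of its speed; a pose out of reach is approached as far as the arm can. A call with a number of a shift or a turn outside -1 to 1 is refused whole. A call with a gripper value outside its range is refused whole. The fingers move at their own pace and stop on an object; "force" is the grip in N (left out, the last holds). Time passes only in rows, so rows that repeat a pose let the fingers close. It gives the time, the measured TCP pose, the force, the opening and the grip force at its end, in the units of the state.
- read_state(): the state, without advancing time (a new reading comes with each control period).
- get_image(name): name is "scene" or "top" or "wrist"; returns the picture (384x512x3 uint8, red, green, blue); there is no depth.
- camera_params(name): a dict with "camera_matrix" (3x3 intrinsics, pixels), "k1" (the pictures are not rectified: a ray, as slopes to the right and down, at radius r is drawn at 1 + k1 r^2 times it, then the intrinsics apply), "T" (4x4, takes a point from camera to world coordinates). Camera axes: x right, y up, looking along -z (the intrinsics and any distortion apply to the point x, -y, -z); pixel columns grow to the right and rows downward; lengths in m; the calibration is good to about 2 mm. A picture is of the moment at which its call begins: read the wrist's pose just before it. camera_params takes no time and is no camera call; for the wrist camera it gives the pose at the moment of the call.
- finish_job(): hands the job in; it is judged then, once.
The state is a dict: "time": time; "joint_positions": joint angles; "joint_velocities": joint speeds; "joint_torque": joint torques, N m; "ee_pos": TCP position; "tcp_rot": TCP orientation; "ft_force": force on the tool from outside, world axes, zero at the start; "ft_torque": the same for the moment, N m; "width": opening from 0.0 (shut) to 1.0 (fully open); "gripper_force": force on a finger pad.
Only numpy, scipy, OpenCV 4.12 (cv2) and the standard library are available. Lean on these libraries where they do the work, as an engineer would, in place of code of your own. Each camera call takes 0.05 s, during which the arm holds its last target. There are 200 camera calls.

## Working session

There is one attempt and no reset: what is moved stays moved. The work goes in short steps, Python scripts to look and compute and a tool call to move; the robot and the scene stay as the last step left them, time stands still between calls to the robot, and variables do not carry over. Pictures are saved under pics/ and viewed, at most 10 in all, crops included, and the job is handed in when it is done.

Besides the shell and the picture viewer there is one more tool, called after "Call:" as name(argument=value, ...) on one line, values as JSON. carry_out: Moves the arm, as the interface text tells. Shifts and turns lie within -1 to 1; 1 stands for 300 mm of shift or 180 degrees of turn. Its arguments: {"type":"object","properties":{"commands":{"type":"string"},"force":{"type":"number"}},"required":["commands"]}

```bash
mkdir -p pics; python3 - <<'E'
from rig import *
import cv2,numpy as np
for n in("top","scene"):
    im=get_image(n); cv2.imwrite(f"pics/{n}0.png",im[:,:,::-1])
    p=camera_params(n); print(n,np.round(p["camera_matrix"],1).tolist(),p["k1"],np.round(p["T"],3).tolist())
s=read_state(); print(s["time"],s["ee_pos"],np.round(s["tcp_rot"],3).tolist(),s["width"],pinch_z)
E
```

```text
top [[357.9, 0.0, 255.8], [0.0, 357.9, 195.8], [0.0, 0.0, 1.0]] -0.10981047955256533 [[-0.126, 0.97, -0.207, 0.385], [-0.992, -0.123, 0.026, 0.0], [-0.0, 0.209, 0.978, 0.966], [0.0, 0.0, 0.0, 1.0]]
scene [[402.3, 0.0, 254.0], [0.0, 402.3, 185.6], [0.0, 0.0, 1.0]] 0.043052916550359394 [[-0.461, 0.546, -0.7, -0.128], [-0.888, -0.286, 0.361, 0.357], [-0.003, 0.787, 0.617, 0.692], [0.0, 0.0, 0.0, 1.0]]
0.1 [ 0.19608612 -0.61917934  0.21375257] [[0.953, 0.302, -0.001], [0.302, -0.953, 0.001], [-0.0, -0.002, -1.0]] 1.0017437184963676 0.0187
```

View pics/top0.png

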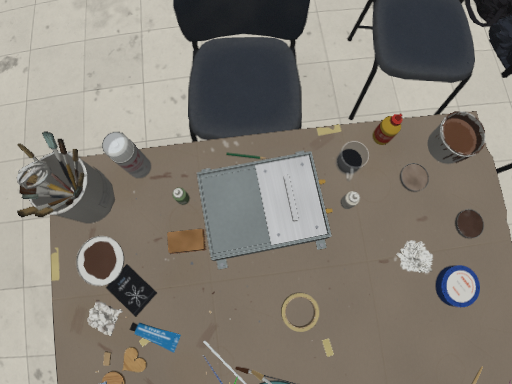

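View pics/scene0.png

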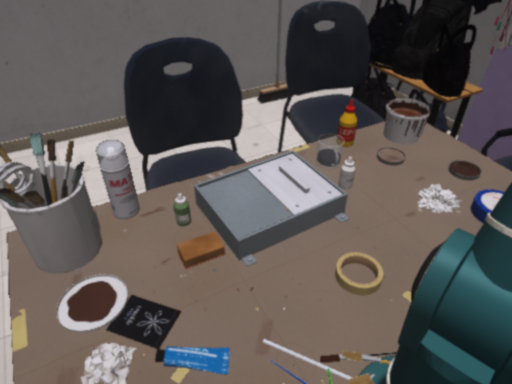

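The top view shows the box with corners at about (198,172), (313,153), (329,238) and (212,258). The cover is on its right half (-y), with the rib from (286,177) to (296,221). The white bottle (352,200) and the mug (352,157) stand just to the -y side.

```bash
cat >h.py <<'E'
from rig import *
import cv2,numpy as np
def ray(p,uv,z):
    K,T=p["camera_matrix"],p["T"]
    d=cv2.undistortPoints(np.array([[uv]],float),K,np.array([p["k1"],0,0,0.]))[0,0]
    r=T[:3,:3]@[d[0],-d[1],-1]; o=T[:3,3]
    return o+r*(z-o[2])/r[2]
def togo(target,s=None):
    s=s or read_state(); return np.round(s["tcp_rot"].T@(np.array(target)-s["ee_pos"])/.3,3) if hasattr(s["tcp_rot"],'T') else np.round(np.array(s["tcp_rot"]).T@(np.array(target)-s["ee_pos"])/.3,3)
E
python3 - <<'E'
from h import *
im=cv2.imread("pics/top0.png"); p=camera_params("top")
cv2.imwrite("pics/crop.png",cv2.resize(im[140:275,160:380],None,fx=3.6,fy=3.6,interpolation=cv2.INTER_CUBIC))
c=[ray(p,q,.064) for q in((198,172),(313,153),(329,238),(212,258))]
print(np.round(c,4), np.mean(c,0))
for a,b in((0,1),(3,2),(0,3),(1,2)):
    d=c[b]-c[a]; print(np.linalg.norm(d),np.degrees(np.arctan2(d[1],d[0])))
for q in((286,177),(296,221)): print(ray(p,q,.078))
for q in((352,203),(352,165)): print(ray(p,q,.0))
E
```

```text
[[ 0.6589  0.1185  0.064 ]
 [ 0.6727 -0.1893  0.064 ]
 [ 0.4449 -0.1939  0.064 ]
 [ 0.4327  0.1046  0.064 ]] [ 0.5523041  -0.04002682  0.064     ]
0.30812545120390444 -87.43687085662837
0.29870766976933977 -87.65730755321161
0.22666813825198365 -176.48661368608677
0.22785652321812513 -178.86046854596714
[ 0.61274951 -0.10673202  0.078     ]
[ 0.49681993 -0.11530782  0.078     ]
[ 0.53623769 -0.2874909   0.        ]
[ 0.64431988 -0.30768627  0.        ]
```

View pics/crop.png

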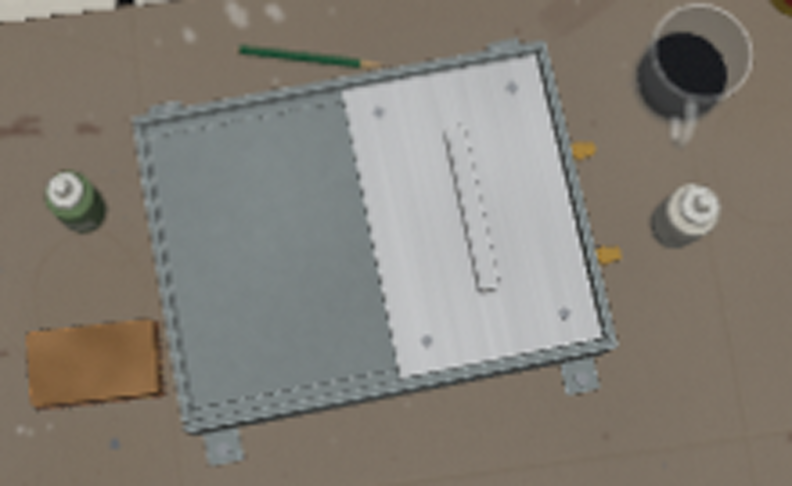

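The crop gives box corners at about (135,122), (545,45), (617,347) and (187,432). The rib top runs from (456,127) to (489,290).

```bash
python3 - <<'E'
from h import *
p=camera_params("top")
f=lambda x,y:((x+.5)/3.6-.5+160,(y+.5)/3.6-.5+140)
c=[ray(p,f(*q),.064) for q in((135,122),(545,45),(617,347),(187,432))]
m=np.mean(c,0);print(np.round(c,4),m)
for a,b in((0,1),(3,2),(0,3),(1,2)):
    d=c[b]-c[a]; print(np.linalg.norm(d),np.degrees(np.arctan2(d[1],d[0])))
yaw=np.radians(np.mean([np.degrees(np.arctan2(*(c[a]-c[b])[[1,0]]))-90 for a,b in((0,1),(3,2))]+[np.degrees(np.arctan2(*(c[a]-c[b])[[1,0]])) for a,b in((0,3),(1,2))]))
R=np.array([[np.cos(yaw),-np.sin(yaw)],[np.sin(yaw),np.cos(yaw)]]);print("yaw",np.degrees(yaw))
for q in((456,127),(489,290)): x=ray(p,f(*q),.078);print(x,R.T@(x-m)[:2])
W=lambda x,y:m[:2]+R@[x,y]
print(W(0,-.13),W(0,0.05))
s=read_state();print(np.degrees(np.arctan2(s["tcp_rot"][1][0],s["tcp_rot"][0][0])))
E
```

```text
[[ 0.6551  0.1211  0.064 ]
 [ 0.6757 -0.1845  0.064 ]
 [ 0.4491 -0.1998  0.064 ]
 [ 0.4288  0.1061  0.064 ]] [ 0.55218129 -0.03928298  0.064     ]
0.3063008612644666 -86.1339460683615
0.3065531214542874 -86.18920933307103
0.22680143844907397 -176.1940783363603
0.2270969923664358 -176.13039167622625
yaw 3.838093646495237
[ 0.61814001 -0.10831387  0.078     ] [ 0.06119004 -0.07329117]
[ 0.49900295 -0.11429285  0.078     ] [-0.05808003 -0.07128202]
[ 0.56088314 -0.16899141] [0.54883443 0.01060488]
17.574553272455073
```

Call:
carry_out(commands="0.16 -0.11 0 0 0 0.04 -1;0.33 -0.22 0 0 0 0.076 -1;0.5 -0.34 0 0 0 0.076 -1;0.66 -0.45 0 0 0 0.076 -1;0.81 -0.555 0 0 0 0.076 -1;0.81 -0.555 0 0 0 0.076 -1;0.81 -0.555 0 0 0 0.076 -1", force=20)

```text
time: 0.98
ee_pos: [0.3771, -0.388, 0.2144]
tcp_rot: [[0.998, 0.068, -0.001], [0.068, -0.998, -0.0], [-0.001, 0.0, -1.0]]
ft_force: [0.3, -0.3, -0.0]
width: 0.26
gripper_force: 0.0
```

```bash
cat >>h.py <<'E'
M=np.array([.5522,-.0393]);Y=np.radians(3.838)
R2=np.array([[np.cos(Y),-np.sin(Y)],[np.sin(Y),np.cos(Y)]])
W=lambda x,y,z:np.r_[M+R2@[x,y],z]
def st():
    s=read_state();T=np.array(s["tcp_rot"]);e=np.array(s["ee_pos"])
    print(s["time"],"box",np.round(R2.T@(e[:2]-M),4),"z",round(e[2],4),"yaw",np.degrees(np.arctan2(T[1,0],T[0,0])),"zax",np.round(T[:,2],3),"F",np.round(s["ft_force"],1),s["width"])
E
python3 -c "
from h import *
st();print(togo(W(0,-.115,.13)))"
```

```text
0.975 box [-0.198  -0.3362] z 0.2144 yaw 3.880926070650846 zax [-0.001 -0.    -1.   ] F [ 0.3 -0.3 -0. ] 0.260278923126754
[ 0.661 -0.737  0.281]
```

Call:
carry_out(commands="0.15 -0.16 0 0 0 0 -1;0.3 -0.33 0 0 0 0 -1;0.45 -0.5 0 0 0 0 -1;0.6 -0.67 0.1 0 0 0 -1;0.66 -0.737 0.25 0 0 0 -1;0.66 -0.737 0.35 0 0 0 -1;0.66 -0.737 0.45 0 0 0 -1;0.66 -0.737 0.49 0 0 0 -1;0.66 -0.737 0.49 0 0 0 -1")

```text
time: 2.1
ee_pos: [0.5596, -0.1549, 0.0671]
tcp_rot: [[0.998, 0.066, -0.001], [0.066, -0.998, -0.0], [-0.001, 0.0, -1.0]]
ft_force: [-0.9, -0.9, 0.1]
width: 0.008
gripper_force: 0.0
```

```bash
python3 -c "
from h import *
st()
im=get_image('wrist');cv2.imwrite('pics/w1.png',im[:,:,::-1])"
```

```text
2.1 box [-0.0004 -0.1159] z 0.0671 yaw 3.7691455554569107 zax [-0.001 -0.    -1.   ] F [-0.9 -0.9  0.1] 0.007976532162198782
```

View pics/w1.png

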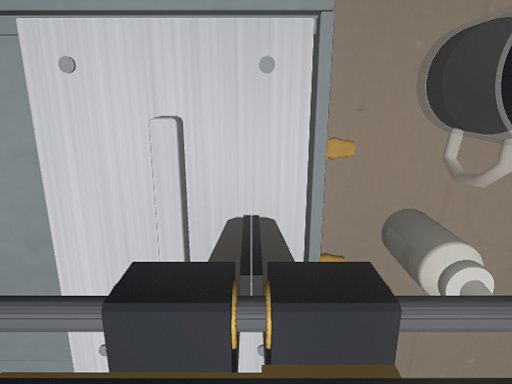

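The wrist view shows the shut fingers (250,240) on the -y side of the rib (170,190), clear of the bottle. Now I push.

Call:
carry_out(commands="0 -0.04 0 0 0 0 -1;0 -0.08 0 0 0 0 -1;0 -0.12 0 0 0 0 -1;0 -0.16 0 0 0 0 -1;0 -0.2 0 0 0 0 -1;0 -0.24 0 0 0 0 -1;0 -0.28 0 0 0 0 -1;0 -0.32 0 0 0 0 -1;0 -0.36 0 0 0 0 -1;0 -0.4 0 0 0 0 -1")

```text
time: 3.4
ee_pos: [0.5528, -0.0343, 0.0685]
tcp_rot: [[0.998, 0.067, 0.002], [0.067, -0.998, -0.002], [0.002, 0.002, -1.0]]
ft_force: [0.5, -6.1, 5.2]
width: 0.007
gripper_force: 3.0
```

Call:
carry_out(commands="0 -0.03 0 0 0 0 -1;0 -0.06 0 0 0 0 -1;0 -0.09 0 0 0 0 -1;0 -0.11 0 0 0 0 -1;0 -0.13 0 0 0 0 -1;0 -0.14 0 0 0 0 -1;0 -0.14 0 0 0 0 -1")

```text
time: 4.28
ee_pos: [0.5494, 0.0083, 0.0679]
tcp_rot: [[0.998, 0.068, 0.001], [0.068, -0.998, -0.0], [0.001, 0.0, -1.0]]
ft_force: [0.7, -4.6, 3.0]
width: 0.006
gripper_force: 2.0
```

```bash
python3 -c "
from h import *
st()"
```

```text
4.275 box [0.0004 0.0477] z 0.0679 yaw 3.909052444344181 zax [ 0.001 -0.    -1.   ] F [ 0.7 -4.6  3. ] 0.006494494124341363
```

Call:
carry_out(commands="0 -0.007 0 0 0 0 -1;0 -0.014 0 0 0 0 -1;0 -0.02 0 0 0 0 -1;0 -0.02 0 0 0 0 -1")

```text
time: 4.78
ee_pos: [0.5489, 0.0137, 0.0678]
tcp_rot: [[0.998, 0.068, 0.0], [0.068, -0.998, -0.001], [0.0, 0.001, -1.0]]
ft_force: [1.2, -5.0, 3.7]
width: 0.006
gripper_force: 2.6
```

Call:
carry_out(commands="0 -0.007 0 0 0 0 -1;0 -0.014 0 0 0 0 -1;0 -0.02 0 0 0 0 -1;0 -0.02 0 0 0 0 -1")

```text
time: 5.28
ee_pos: [0.5489, 0.0148, 0.0678]
tcp_rot: [[0.998, 0.065, 0.001], [0.065, -0.998, -0.006], [0.0, 0.006, -1.0]]
ft_force: [1.9, -15.7, 5.2]
width: 0.005
gripper_force: 7.6
```

```bash
python3 -c "
from h import *
st()"
```

```text
5.275 box [0.0004 0.0542] z 0.0678 yaw 3.698533187683627 zax [ 0.001 -0.006 -1.   ] F [  1.9 -15.7   5.2] 0.005343494128390172
```

Call:
carry_out(commands="0 0.06 0 0 0 0 -1;0 0.08 -0.15 0 0 0 -1;-0.15 0.25 -0.3 0 0 0 -1;-0.3 0.4 -0.45 0 0 0 -1;-0.3 0.4 -0.45 0 0 0 -1;-0.3 0.4 -0.45 0 0 0 -1")

```text
time: 6.02
ee_pos: [0.4662, -0.1066, 0.2035]
tcp_rot: [[0.998, 0.065, 0.002], [0.065, -0.998, 0.0], [0.002, 0.0, -1.0]]
ft_force: [1.1, 0.0, -0.2]
width: 0.005
gripper_force: 0.0
```

```bash
python3 -c "
from h import *
st()
p=camera_params('wrist');im=get_image('wrist');cv2.imwrite('pics/w2.png',im[:,:,::-1])
import pickle;pickle.dump(p,open('w2.pkl','wb'))
im=get_image('top');cv2.imwrite('pics/t2.png',cv2.resize(im[130:275,160:380,::-1],None,fx=3.6,fy=3.6,interpolation=cv2.INTER_CUBIC))"
```

```text
6.025 box [-0.0903 -0.0614] z 0.2035 yaw 3.7285030001762896 zax [ 0.002  0.    -1.   ] F [ 1.1  0.  -0.2] 0.0046094804002673575
```

View pics/w2.png

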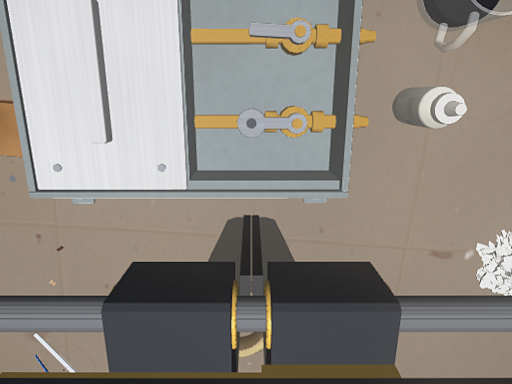

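The wrist view shows the cover parked and the bay open. The disc handle is the near one (disc at (252,123), pivot at (295,124)). The plain one is far (bar (250,30)–(300,32)).

```bash
python3 -c "
from h import *
import pickle;p=pickle.load(open('w2.pkl','rb'))
for n,q,z in (('disc',(252,123),.0475),('pivot',(296,124),.0475),('plainpiv',(299,32),.0475),('plainend',(250,30),.0475),('bayBL',(191,180),.054),('bayBR',(333,180),.054),('cover edge',(189,120),.06)):
  w=ray(p,q,z);print(n,np.round(w,4),np.round(R2.T@(w[:2]-M),4))"
```

```text
disc [ 0.515  -0.1048  0.0475] [-0.0415 -0.0628]
pivot [ 0.5169 -0.1473  0.0475] [-0.0425 -0.1054]
plainpiv [ 0.5988 -0.1418  0.0475] [ 0.0397 -0.1053]
plainend [ 0.5976 -0.0974  0.0475] [ 0.0414 -0.061 ]
bayBL [ 0.4559 -0.0483  0.054 ] [-0.0966 -0.0025]
bayBR [ 0.4653 -0.1884  0.054 ] [-0.0967 -0.143 ]
cover edge [ 0.5147 -0.0462  0.06  ] [-0.0379 -0.0044]
```

Call:
carry_out(commands="0.05 0 0.12 0 0 0 -1;0.05 0 0.25 0 0 0 -1;0.05 0 0.38 0 0 0 -1;0.05 0 0.44 0 0 0 -1;0.05 0 0.49 0 0 0 -1;0.05 0 0.53 0 0 0 -1;0.05 0 0.557 0 0 0 -1;0.05 0 0.557 0 0 0 -1")

```text
time: 7.12
ee_pos: [0.4816, -0.1046, 0.0352]
tcp_rot: [[0.998, 0.068, -0.001], [0.068, -0.998, 0.0], [-0.001, -0.0, -1.0]]
ft_force: [0.1, -0.2, 0.0]
width: 0.002
gripper_force: 0.0
```

```bash
python3 -c "
from h import *
st()
for a in ((-.067,-.061),(-.0534,-.0545),(-.0345,-.0513),(-.0123,-.0609),(.001,-.075)): print(togo(W(*a,.037)))"
```

```text
7.125 box [-0.0749 -0.0604] z 0.0352 yaw 3.8962440362585644 zax [-0.001  0.    -1.   ] F [ 0.1 -0.2  0. ] 0.0016748433279438538
[ 0.026  0.002 -0.006]
[ 0.072 -0.02  -0.006]
[ 0.135 -0.03  -0.006]
[ 0.208  0.002 -0.006]
[ 0.253  0.049 -0.006]
```

Call:
carry_out(commands="0.026 0.002 -0.006 0 0 0 -1;0.048 -0.009 -0.006 0 0 0 -1;0.072 -0.02 -0.006 0 0 0 -1;0.103 -0.027 -0.006 0 0 0 -1;0.135 -0.03 -0.006 0 0 0 -1;0.17 -0.018 -0.006 0 0 0 -1;0.208 0.002 -0.006 0 0 0 -1;0.233 0.025 -0.006 0 0 0 -1;0.25 0.043 -0.006 0 0 0 -1;0.25 0.043 -0.006 0 0 0 -1")

```text
time: 8.38
ee_pos: [0.5581, -0.1135, 0.0373]
tcp_rot: [[0.998, 0.067, 0.001], [0.067, -0.998, -0.001], [0.001, 0.001, -1.0]]
ft_force: [0.3, 0.3, 0.6]
width: 0.003
gripper_force: 0.0
```

```bash
python3 -c "
from h import *
st()
p=camera_params('wrist');im=get_image('wrist');cv2.imwrite('pics/w3.png',im[:,:,::-1])"
```

```text
8.375 box [ 0.0009 -0.0744] z 0.0373 yaw 3.838476032235489 zax [ 0.001 -0.001 -1.   ] F [0.3 0.3 0.6] 0.003343403631041633
```

View pics/w3.png

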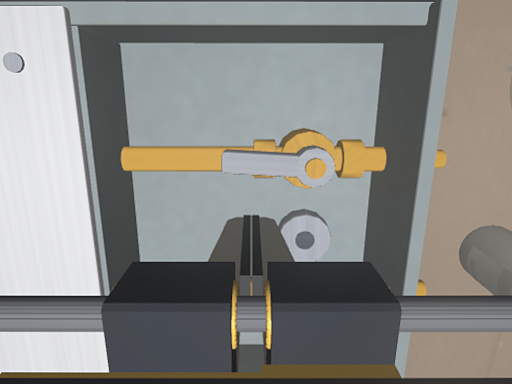

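The disc (305,240) has swung to nearly +x, on the right of the fingers. The plain handle hasn't moved. I'll press on in -y until the stop.

Call:
carry_out(commands="0 0.007 0 0 0 0 -1;0 0.014 0 0 0 0 -1;0 0.02 0 0 0 0 -1;0 0.02 0 0 0 0 -1")

```text
time: 8.93
ee_pos: [0.5583, -0.1177, 0.0375]
tcp_rot: [[0.998, 0.069, 0.001], [0.069, -0.998, 0.001], [0.001, -0.001, -1.0]]
ft_force: [1.7, 2.9, 0.6]
width: 0.002
gripper_force: 1.9
```

Call:
carry_out(commands="0 0.008 0 0 0 0 -1;0 0.015 0 0 0 0 -1;0 0.015 0 0 0 0 -1")

```text
time: 9.3
ee_pos: [0.5584, -0.1183, 0.0374]
tcp_rot: [[0.997, 0.071, -0.0], [0.071, -0.997, 0.005], [0.0, -0.005, -1.0]]
ft_force: [1.2, 11.0, 2.8]
width: 0.005
gripper_force: 5.9
```

Call:
carry_out(commands="0 0.008 0 0 0 0 -1;0 0.015 0 0 0 0 -1;0 0.015 0 0 0 0 -1")

```text
time: 9.68
ee_pos: [0.5585, -0.1187, 0.0374]
tcp_rot: [[0.997, 0.073, -0.001], [0.073, -0.997, 0.009], [-0.0, -0.009, -1.0]]
ft_force: [-0.6, 19.6, 4.5]
width: 0.001
gripper_force: 9.9
```

At the stop. Now I back off in +y, lift away and check.

Call:
carry_out(commands="0 -0.06 0 0 0 0 -1;0 -0.09 0 0 0 0 -1;0 -0.09 -0.1 0 0 0 -1;0 -0.09 -0.25 0 0 0 -1;-0.1 -0.06 -0.4 0 0 0 -1;-0.3 0 -0.5 0 0 0 -1;-0.33 0 -0.55 0 0 0 -1;-0.33 0 -0.55 0 0 0 -1")

```text
time: 10.68
ee_pos: [0.4594, -0.136, 0.2037]
tcp_rot: [[0.998, 0.065, 0.003], [0.065, -0.998, -0.002], [0.003, 0.002, -1.0]]
ft_force: [-0.0, -1.2, 0.8]
width: 0.003
gripper_force: 0.0
```

```bash
python3 -c "
from h import *
st()
p=camera_params('wrist');im=get_image('wrist')[:,:,::-1];t=get_image('top')[130:275,160:380,::-1]
cv2.imwrite('pics/f.png',np.vstack([im[:260],cv2.resize(t,(512,337))]))"
```

```text
10.675 box [-0.099  -0.0902] z 0.2037 yaw 3.719666594674674 zax [ 0.003 -0.002 -1.   ] F [-0.  -1.2  0.8] 0.0032622577920818525
```

View pics/f.png

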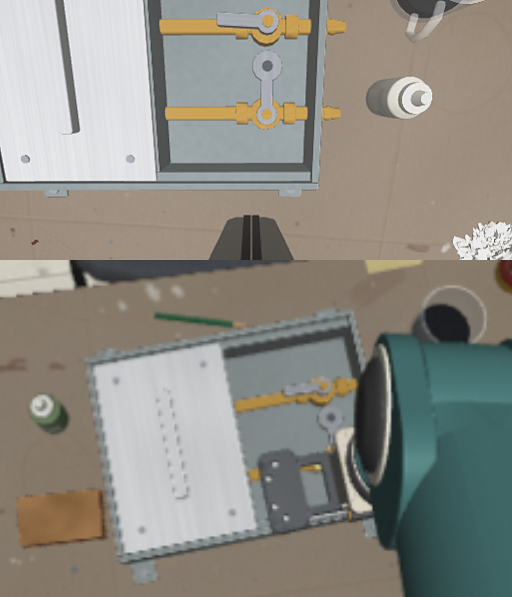

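The disc handle (267,66)–(267,114) stands across its pipe. The cover is parked against the far stop, and the plain handle and bystanders haven't moved.

```bash
python3 -c "
from rig import *
print(finish_job())"
```

```text
the job is handed in; nothing more can be done
None
```

I slid the cover left to its end stop and pushed the disc handle clockwise to its stop, so it stands across its pipe; the plain handle and the other things look untouched in the last pictures, and the job is handed in at about 11 s on the robot's clock.

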